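# Slide the instrument cover onto its locating pin and hold it sealed

## Robot

A 6-joint arm with a two-finger parallel gripper is mounted at the origin on the work surface. World frame = base frame: x ahead of the robot, y to its left, z up, the work surface at z = 0. Lengths are in m, angles in rad, forces in N, time in s.
With the tool pointing down it reaches from about 0.275 to 0.725 m from the base axis. Payload 5.6 kg.
Tool frame: the origin (TCP) lies midway between the tips of the shut fingers; the grasp point (between the pads) lies 19 mm behind it; z points along the fingers, y is the line along which they close (so a half turn about z gives the same grasp; the last joint's range is limited). The gripper opens to 85 mm and grips with 20 to 120 N. Pads are 22 mm wide; open, the fingers measure 114 mm over their backs; the gripper's body (76 mm by 85 mm) begins 54 mm behind the grasp point. The pads swing forward as they close: fully open they stand 13 mm farther back than shut.
Start: joints at [1.454, 0.255, 0.108, 0, -1.424, -0.285], TCP at [0.215, 0.506, 0.231] pointing down, gripper open.
Joint ranges: [-2.95, 2.95], [-1.21, 1.97], [-1.09, 1.5], [-2.87, 1.71], [-2.94, -0.07], [-3.05, 3.05]. Speed limits (rad/s): [2.57, 2.57, 3.14, 3.14, 3.14, 3.14].

## Interface

Orientations are given as a 3x3 rotation matrix whose columns are the frame's x, y, z axes.
In Python, from workcell import env gives the robot as it stands.
- The arm moves only by the tool step_arm, never from a script. Its argument "moves" is a list of rows, each a list of 3 entries, a list of its own where there are three numbers: the shift along the world's x, y, z in cm, then the turn, a rotation vector about the world's x, y, z in degrees, then the finger opening in cm, from 0 to 8.54. In form: [[[tx, ty, tz], [wx, wy, wz], grip], ...]. A call has 1 to 5 rows; each row is the pose to reach, as a shift and turn from the pose commanded when the call began; what a row does not reach only later rows make up. A row lasts 1/12 s, in which the tool goes at most 41.7 mm and 7.16 degrees, less where a joint would pass 70% of its speed; a pose out of reach is approached as far as the arm can. A call with a gripper value outside its range is refused whole. The fingers move at their own pace and stop on an object; the grip force is fixed at half the most. Time passes only in rows, so rows that repeat a pose let the fingers close. It gives the time, the measured TCP pose, the force, the opening and the grip force at its end, in the units of the state.
- env.read_state(): the state, without advancing time (a new reading comes with each control period).
- env.read_camera(name): name is "scene" or "top"; returns a dict with "img" (480x640x3 uint8, red, green, blue), "z_map" (480x640 float32, m along the optical axis (not along the pixel's ray), 0 where there is no reading), "vfov" (degrees; the focal length in pixels is half the picture's height over the tangent of half this angle, whatever the lens; pixels are square), "cx", "cy" (the principal point, pixels), "xyz" and "attitude" of the camera in the world. Camera axes: x right, y down, z forward; pixel columns grow to the right and rows downward; lengths in m; the calibration is good to about 2 mm. A picture is of the moment at which its call begins.
- env.sign_off(): hands the job in; it is judged then, once.
The state is a dict: "time": time; "q": joint angles; "dq": joint speeds; "tau": joint torques, N m; "eef_pos": TCP position; "tool_rot": TCP orientation; "contact_force": force on the tool from outside, world axes, zero at the start; "ft_torque": the same for the moment, N m; "width": finger opening in m; "finger_force": force on a finger pad.
Only numpy, scipy, OpenCV 4.12 (cv2) and the standard library are available. Lean on these libraries where they do the work, as an engineer would, in place of code of your own. Each camera call takes 0.05 s, during which the arm holds its last target. There are 200 camera calls.

## Task

Lay the blue enamel cover on the white loading ledge of the test head, in line with it, then slide it along, without lifting it up again, until it drops over the brass locating pin onto the sprung black seat. Press the cover straight down until the seat is fully home and finish like that, still gripping the cover by its fin and holding it pressed down for the leak reading. Leave the clip stand, the copper fitting and the screwdriver where they are.

Things in the scene. Friction and masses are not known exactly. Their poses are not given: they have to be found in the camera images.
- cover: Loose blue enamel block, 80 (its x) x 60 (y) x 29 mm high, 0.2 to 0.33 kg, right way up on the bench at the start. Origin: centre of its flat underside, z up. On its top stands a steel grip fin 12 mm thick (x), 44 mm long (y), 29 to 61 mm above the underside: pinch it along the cover's x. Half a turn about z makes no difference.
- pocket (a point): Mouth of the blind round pocket, 14 mm across and 20 mm deep, in the middle of the cover's underside, out of sight; same point as the cover's origin. It goes over the pin.
- head: Fixed test head: grey base plate 200 (its x) x 104 (y) x 12 mm; origin at the centre of its underside on the bench, z up. The cover slides towards +x. White ledge: x -95 to 0 mm, y within 40 mm, flat top 42 mm above the bench. Beyond it, centred at x = +50 mm, are the black seat and the pin. The cover is in line when its x axis lies along the head's x, either way round.
- ledge (a point): Point on top of the white ledge, 42 mm above the bench, where the centre of the cover's underside goes when it is laid there (head x = -48 mm); axes as the head's.
- pin_tip (a point): Tip of the fixed upright brass locating pin, 40.5 mm above the bench (1.5 mm below the ledge's top: a cover slid level passes over it), 98 mm along head x from point ledge. Pin 10 mm thick, top 5 mm a cone narrowing to 4 mm. With the pocket over the pin the cover's trailing edge is 10 mm past the ledge; it then goes down 12 mm onto the seat.
- seat_top (a point): Centre of the top of the black rubber seat, 78 x 72 mm, around the pin; 30 mm above the bench when up, 24 mm when fully pressed; moves with the seat.
- seat (a joint): Downward travel of the spring-loaded seat: 0 up, 0.006 m at its stop (fully home). It carries the cover's weight without sinking; a further push of 8 to 10 N on the cover brings it to its stop, and it springs back when the push is eased.
- clip_stand: Bystander: small upright post 11 mm thick on a round dark foot 68 mm across, with a steel spring clip pinching a bright gauge bezel ring 61 mm across, 173 mm high in all. Origin under the middle of the foot. Not to be moved.
- fitting: Bystander: copper capillary fitting, a round body 26 mm across and 34 mm high with a bent tube stub reaching 33 mm to its x side. Origin under the round body. Not to be moved.
- screwdriver: Bystander: brass adjusting screwdriver, 150 mm long, lying along its x. Not to be moved.
Things that resemble listed ones, but are neither listed nor needed, are in the scene too. There is more than one size of the cover; the one meant has the size given above.

How it is judged:
On the way, in this order (a step that is already met when the one before it is completed fails the run):
1. the cover lies flat on the white ledge, in line with the head and wholly before the seat (contact force between cover and head above 0.3 N and x of cover in the frame of head between -0.085 and -0.028 m and y of cover in the frame of head between -0.015 and 0.015 m and z of cover in the frame of head between 0.039 and 0.046 m and angle between cover's own z axis and vertical below 0.07 rad and angle between the x axis of cover and the x axis of head, either way round below 0.15 rad), for 0.2 s.
2. slid along, the cover has dropped over the pin (horizontal distance between cover and pin_tip below 0.004 m and angle between cover's own z axis and vertical below 0.07 rad and angle between the x axis of cover and the x axis of head, either way round below 0.15 rad and z of cover in the frame of head below 0.034 m), for 0.1 s.
At the end, for the whole second after the job is handed in: The cover sits over the pin (centre within 4 mm, level within 4 degrees, in line within 8.5 degrees), the seat is pressed more than 4.5 of its 6 mm with the cover bearing on it with over 5 N, and the fingers still hold the cover (horizontal distance between cover and pin_tip below 0.004 m and angle between cover's own z axis and vertical below 0.07 rad and angle between the x axis of cover and the x axis of head, either way round below 0.15 rad and z of cover in the frame of head below 0.0265 m and value of joint seat above 0.0045 m and contact force between cover and seat above 5 N and contact force between the fingers and cover above 3 N); the arm keeps its last pose, push and grip.
It fails at once if the cover is lifted more than 12 mm off the ledge's height (and less than 60 mm) beside or above the seat: it must be slid there (x of cover in the frame of head between -0.02 and 0.12 m and y of cover in the frame of head between -0.05 and 0.05 m and z of cover in the frame of head between 0.054 and 0.102 m).
It fails at once if the clip stand is moved by more than 15 mm (distance of clip_stand from where it was at the start of the episode above 0.015 m).
It fails at once if the copper fitting is moved by more than 15 mm (distance of fitting from where it was at the start of the episode above 0.015 m).
It fails at once if the screwdriver is moved by more than 15 mm (distance of screwdriver from where it was at the start of the episode above 0.015 m).
It also fails if it takes over 45 s, if anything falls off the work surface, if the arm or the gripper's body presses on something with over 40 N, if the wrist force passes 120 N, or if a joint passes its speed limit or range.

## Working session

There is one attempt and no reset: what is moved stays moved. The work goes in short steps, Python scripts to look and compute and a tool call to move; the robot and the scene stay as the last step left them, time stands still between calls to the robot, and variables do not carry over. Pictures are saved under pics/ and viewed, at most 10 in all, crops included, and the job is handed in when it is done.

Besides the shell and the picture viewer there is one more tool, called after "Call:" by a JSON object that holds its "method" and its "body". step_arm: Moves the arm, as the interface text tells. Its arguments: {"type":"object","properties":{"moves":{"type":"array"}},"required":["moves"]}

```bash
mkdir -p pics
cat > h.py <<'E'
import numpy as np, cv2
from workcell import env
def cam(n):
    c=env.read_camera(n); H,W=c["z_map"].shape
    f=H/2/np.tan(np.radians(c["vfov"])/2); v,u=np.mgrid[:H,:W]; z=c["z_map"]
    P=np.stack([(u-c["cx"])/f*z,(v-c["cy"])/f*z,z],-1)@np.array(c["attitude"]).T+np.array(c["xyz"])
    P[z==0]=np.nan
    return c["img"],P
def save(n,img,s=1): cv2.imwrite("pics/"+n,cv2.resize(img[...,::-1],None,fx=s,fy=s,interpolation=cv2.INTER_CUBIC))
E
python3 - <<'E'
from h import *
for n in("scene","top"):
    i,P=cam(n); save(n+"1.png",i); np.savez(n+".npz",i=i,P=P); c=env.read_camera(n); print(c["xyz"],c["attitude"],c["vfov"],c["cx"],c["cy"])
print(env.read_state())
E
```

```text
[0.92809842 0.28340123 0.56738016] [[-0.67031018  0.55218783 -0.49575484]
 [ 0.74204369  0.50545919 -0.44032053]
 [ 0.0074442  -0.66302308 -0.74856194]] 56.65788568499624 322.68522902458386 233.83293993220576
[ 0.43240433 -0.01987784  0.92699715] [[-0.02455293 -0.98435315  0.17448789]
 [-0.99965472  0.02254086 -0.013504  ]
 [ 0.00935959 -0.1747592  -0.98456672]] 46.253133737350126 313.04193073992803 235.74862683791457
{'time': 0.2, 'q': array([ 1.45357943e+00,  2.55490112e-01,  1.07477544e-01, -2.43142911e-04,
       -1.42391238e+00, -2.84636373e-01]), 'dq': array([-0.00078116, -0.0016331 ,  0.00142005,  0.00103683,  0.00016841,
        0.00112869]), 'tau': array([ 7.10256227e-04, -3.86430395e+01,  2.37826806e+01,  5.36048636e+00,
       -4.61409407e-03,  6.35091936e-06]), 'eef_pos': array([0.21495548, 0.50592755, 0.23075389]), 'tool_rot': array([[ 9.20323761e-01, -3.91157306e-01, -3.70864955e-04],
       [-3.91157472e-01, -9.20323116e-01, -1.09274738e-03],
       [ 8.61205304e-05,  1.15074798e-03, -9.99999334e-01]]), 'contact_force': array([-0.04903097, -0.31469845, -0.41706124]), 'ft_torque': array([ 0.01381777, -0.0026515 ,  0.04070857]), 'finger_force': 0.0, 'width': 0.08536046742017132}
```

View pics/scene1.png

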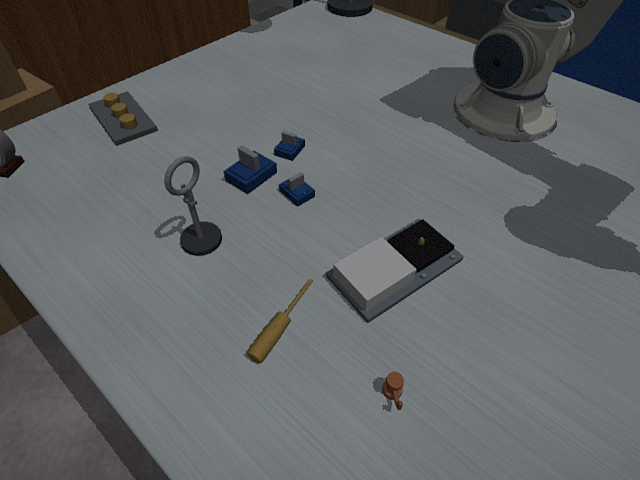

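View pics/top1.png

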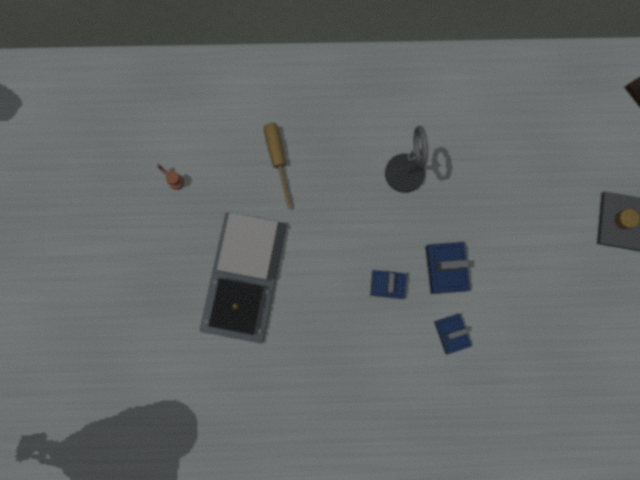

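Scene picture: there are three blue covers, at (250,170) large, (289,146) small and (297,189) small; in the top view they are at (449,267), (453,333) and (389,284). The head is at top (245,275), with the ledge at (248,246) and the pin at (236,306). The clip stand is at (405,172), the screwdriver at (278,165) and the fitting at (174,180). The large cover looks like the one meant, so I'll check its size.

```bash
cat > m.py <<'E'
from h import *
def rect(p):
    (c,s,a)=cv2.minAreaRect((p[:,:2]*1000).astype(np.float32)); return np.round(c,1),np.round(s,1),round(a,1)
def run(n,i,P):
    hsv=cv2.cvtColor(i,cv2.COLOR_RGB2HSV); Z=P[...,2]
    near=(P[...,0]>.2)&(P[...,0]<.8)&(abs(P[...,1])<.45)
    b=cv2.inRange(hsv,(105,110,30),(130,255,255))>0
    k,L,S,_=cv2.connectedComponentsWithStats((b&near).astype(np.uint8))
    for j in range(1,k):
        if S[j,4]<150: continue
        p=P[L==j]; zt=np.nanpercentile(p[:,2],90); t=p[abs(p[:,2]-zt)<.004]
        print(n,"blue",S[j],"ztop",round(zt,4),rect(t))
        x,y,w,h=S[j,:4]; W=P[y-25:y+h+25,x-25:x+w+25].reshape(-1,3)
        f=W[(W[:,2]>zt+.012)&(W[:,2]<zt+.06)]
        if len(f)>8:
            zf=np.percentile(f[:,2],90); print("   fin",len(f),round(zf,4),rect(f[f[:,2]>zf-.005]))
    w=(abs(Z-.042)<.004)&near&(hsv[...,1]<50)&(hsv[...,2]>100)
    k,L,S,_=cv2.connectedComponentsWithStats(w.astype(np.uint8)); j=1+np.argmax(S[1:,4])
    print(n,"ledge",S[j],np.median(P[L==j][:,2]),rect(P[L==j]))
    d=(abs(Z-.030)<.004)&near&(hsv[...,2]<60)&~b
    k,L,S,_=cv2.connectedComponentsWithStats(d.astype(np.uint8)); j=1+np.argmax(S[1:,4])
    print(n,"seat",S[j],np.median(P[L==j][:,2]),rect(P[L==j]))
    y=cv2.inRange(hsv,(10,100,60),(30,255,255))>0
    q=y&near&(Z>.033)&(Z<.05); q[:,:]&=cv2.dilate((L==j).astype(np.uint8),np.ones((25,25)))>0
    print(n,"pin",q.sum(),np.mean(P[q],0) if q.any() else "")
E
python3 - <<'E'
from m import *
for n in("scene","top"):
    d=np.load(n+".npz"); run(n,d["i"],d["P"])
d=np.load("top.npz"); save("crop.png",d["i"][220:370,350:490],4)
E
```

```text
scene blue [274 138  31  21 366] ztop 0.0209 (array([ 431.9, -251.8]), array([51.4, 39.7]), 17.2)
   fin 366 0.0605 (array([ 535.3, -240.2]), array([12.4, 25. ]), 2.2)
scene blue [ 224  151   53   43 1038] ztop 0.0297 (array([ 538.4, -248.7]), array([76.5, 56.1]), 2.9)
   fin 324 0.0615 (array([ 535.8, -250.3]), array([12.7, 45.4]), 3.4)
scene blue [279 180  36  26 466] ztop 0.021 (array([ 513.6, -151.6]), array([39.1, 57. ]), 0.6)
   fin 179 0.0549 (array([ 534., -230.]), array([ 4.5, 10.2]), 86.6)
scene ledge [ 333  236   83   65 2756] 0.04240194860488966 (array([575.9,  73. ]), array([81.6, 95.7]), 77.4)
scene seat [ 387  219   67   51 1744] 0.03038222825252196 (array([480.8,  93.4]), array([73.8, 79.7]), 77.6)
scene pin 22 [0.48243546 0.09551131 0.03835424]
top blue [ 427  243   42   50 1398] ztop 0.0298 (array([ 535.4, -249.3]), array([75.7, 56.8]), 3.0)
   fin 255 0.0621 (array([ 536.9, -251.1]), array([12.1, 43.3]), 3.3)
top blue [372 272  34  26 566] ztop 0.021 (array([ 510.7, -152.3]), array([52.7, 36.8]), 84.1)
   fin 113 0.0431 (array([ 512.3, -153.7]), array([ 8.2, 29.2]), 83.2)
top blue [437 315  33  38 650] ztop 0.021 (array([ 430.2, -252. ]), array([51.2, 38.3]), 16.4)
   fin 114 0.043 (array([ 430.6, -253.8]), array([ 8.1, 30.8]), 16.4)
top ledge [ 217  212   60   67 2831] 0.04155443085488697 (array([577.6,  73.3]), array([78.4, 95.3]), 77.8)
top seat [ 209  278   55   57 2202] 0.029592537675614428 (array([481.9,  93. ]), array([72.4, 78.1]), 77.9)
top pin 15 [0.48139154 0.09402035 0.03871438]
```

View pics/crop.png

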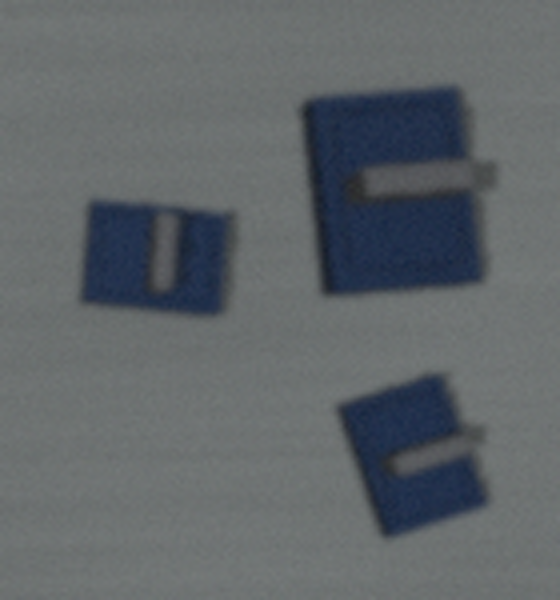

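The crop shows the large cover at crop (395,190), with its fin at (420,180). It measures 76x56 mm on top with a 12x44 fin, and its centre is about (536.5,-250) mm with its x axis at 3.2°. The two small ones have ~52x38 tops, so they are lookalikes. Ledge point is about (577,73), the pin about (481.5,93.7), and head x is at ~168°. I'm moving now.

Call:
{"method": "step_arm", "body": {"moves": [[[32.2, -75.6, -5], [0, 0, -63.8], 8.5], [[32.2, -75.6, -5], [0, 0, -63.8], 8.5], [[32.2, -75.6, -5], [0, 0, -63.8], 8.5], [[32.2, -75.6, -5], [0, 0, -63.8], 8.5], [[32.2, -75.6, -5], [0, 0, -63.8], 8.5]]}}

```text
time: 0.62
eef_pos: [0.2967, 0.3129, 0.2184]
tool_rot: [[0.513, -0.858, -0.0], [-0.858, -0.513, -0.0], [0.0, 0.0, -1.0]]
contact_force: [2.1, 0.5, 0.0]
width: 0.0852
finger_force: 0.0
```

Call:
{"method": "step_arm", "body": {"moves": [[[24, -56.3, -6], [0, 0, -27.7], 8.5], [[24, -56.3, -6], [0, 0, -27.7], 8.5], [[24, -56.3, -6], [0, 0, -27.7], 8.5], [[24, -56.3, -6], [0, 0, -27.7], 8.5], [[24, -56.3, -6], [0, 0, -27.7], 8.5]]}}

```text
time: 1.03
eef_pos: [0.3779, 0.1222, 0.1983]
tool_rot: [[0.055, -0.998, 0.001], [-0.998, -0.055, 0.001], [-0.001, -0.001, -1.0]]
contact_force: [0.9, 0.6, -0.6]
width: 0.0852
finger_force: 0.0
```

Call:
{"method": "step_arm", "body": {"moves": [[[15.9, -37.2, -3], [0, 0, 0], 8.5], [[15.9, -37.2, -3], [0, 0, 0], 8.5], [[15.9, -37.2, -3], [0, 0, 0], 8.5], [[15.9, -37.2, -3], [0, 0, 0], 8.5], [[15.9, -37.2, -3], [0, 0, 0], 8.5]]}}

```text
time: 1.45
eef_pos: [0.4598, -0.0691, 0.1828]
tool_rot: [[0.06, -0.998, 0.0], [-0.998, -0.06, 0.0], [-0.0, -0.0, -1.0]]
contact_force: [0.4, 0.6, 0.6]
width: 0.0849
finger_force: 0.0
```

Call:
{"method": "step_arm", "body": {"moves": [[[7.8, -18.1, -3], [0, 0, 0], 8.5], [[7.8, -18.1, -3], [0, 0, 0], 8.5], [[7.8, -18.1, -3], [0, 0, 0], 8.5], [[7.8, -18.1, -3], [0, 0, 0], 8.5], [[7.8, -18.1, -3], [0, 0, 0], 8.5]]}}

```text
time: 1.87
eef_pos: [0.5378, -0.2508, 0.1517]
tool_rot: [[0.059, -0.998, -0.001], [-0.998, -0.059, 0.0], [-0.0, 0.001, -1.0]]
contact_force: [1.7, 0.6, -0.2]
width: 0.0852
finger_force: 0.0
```

Call:
{"method": "step_arm", "body": {"moves": [[[0, 0, -4], [0, 0, 0], 8.5], [[0, 0, -7], [0, 0, 0], 8.5], [[-0.1, 0, -9.5], [0, 0, 0], 8.5], [[-0.1, 0, -11.6], [0, 0, 0], 8.5], [[-0.1, 0, -11.6], [0, 0, 0], 8.5]]}}

```text
time: 2.28
eef_pos: [0.5329, -0.2469, 0.0318]
tool_rot: [[0.059, -0.998, -0.009], [-0.998, -0.059, 0.003], [-0.004, 0.009, -1.0]]
contact_force: [0.4, 0.5, -1.3]
width: 0.0851
finger_force: 0.0
```

Run:
```python
from h import *
i,P=cam("scene"); save("pre.png",i[100:240,180:360],4); print(env.read_state()["eef_pos"],env.read_state()["contact_force"])
```

```text
[ 0.53461826 -0.24752783  0.03466343] [ 0.16179196 -0.25157825  0.27404855]
```

View pics/pre.png

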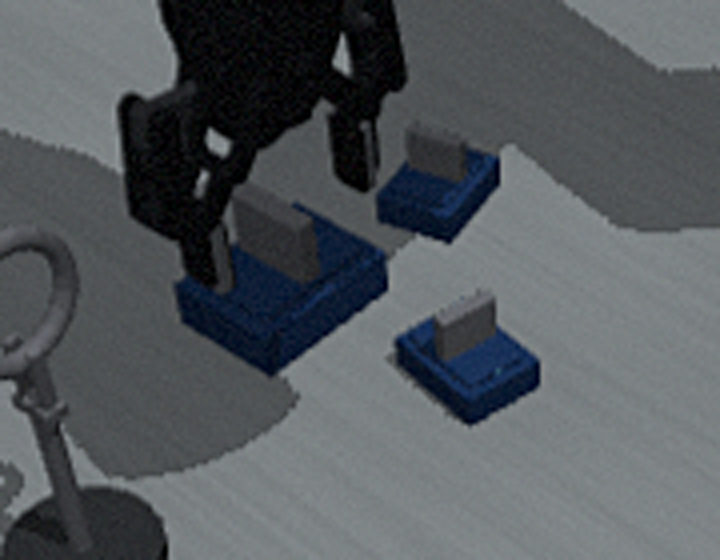

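The fingers straddle the large cover's fin (fin at crop (275,235), fingers at (205,260) and (355,155)), and the other covers are clear. Closing.

Call:
{"method": "step_arm", "body": {"moves": [[[0.15, -0.3, 0], [0, 0, 0], 8.5], [[0.15, -0.3, 0], [0, 0, 0], 1], [[0.15, -0.3, 0], [0, 0, 0], 0.5], [[0.15, -0.3, 0], [0, 0, 0], 0.5], [[0.15, -0.3, 0], [0, 0, 0], 0.5]]}}

```text
time: 2.75
eef_pos: [0.5385, -0.251, 0.0379]
tool_rot: [[0.061, -0.998, 0.002], [-0.998, -0.061, -0.0], [0.0, -0.002, -1.0]]
contact_force: [-0.1, 0.4, 0.6]
width: 0.0382
finger_force: 0.0
```

Call:
{"method": "step_arm", "body": {"moves": [[[0, 0, 0], [0, 0, 0], 0.5], [[0, 0, 0], [0, 0, 0], 0.5], [[0, 0, 0], [0, 0, 0], 0.5], [[0, 0, 0], [0, 0, 0], 0.5]]}}

```text
time: 3.08
eef_pos: [0.5383, -0.2509, 0.0373]
tool_rot: [[0.061, -0.998, 0.001], [-0.998, -0.061, -0.0], [0.0, -0.001, -1.0]]
contact_force: [0.1, -0.4, 3.1]
width: 0.0107
finger_force: 61.0
```

Call:
{"method": "step_arm", "body": {"moves": [[[0, 0, 1], [0, 0, 0], 0.5], [[0, 0, 3], [0, 0, 0], 0.5], [[0, 0, 6], [0, 0, 0], 0.5], [[-1, 1, 8], [0, 0, 0], 0.5], [[-2, 3, 9], [0, 0, 0], 0.5]]}}

```text
time: 3.5
eef_pos: [0.519, -0.2223, 0.1297]
tool_rot: [[0.059, -0.998, 0.003], [-0.998, -0.059, -0.002], [0.002, -0.003, -1.0]]
contact_force: [0.8, 1.0, -3.2]
width: 0.0108
finger_force: 60.2
```

Run:
```python
from m import *
s=env.read_state(); print(s["eef_pos"],s["contact_force"],s["width"],s["finger_force"])
i,P=cam("scene"); save("lift.png",i[60:240,180:360],3)
```

```text
[ 0.51901084 -0.22230407  0.12974757] [ 0.82920244  1.01275229 -3.20394441] 0.010780672402930345 60.210206508636475
```

View pics/lift.png

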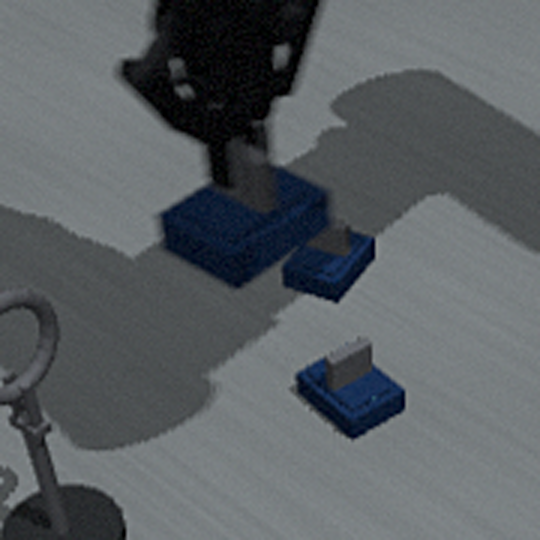

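The cover hangs level in the grip (blue at (245,230)). Carrying it over to the ledge.

Call:
{"method": "step_arm", "body": {"moves": [[[1, 2, 1], [0, 0, 0], 0.5], [[2.5, 6, 2.5], [0, 0, -4], 0.5], [[3.5, 10, 2.5], [0, 0, -8], 0.5], [[4.5, 14, 2.5], [0, 0, -12], 0.5], [[5, 18, 2.5], [0, 0, -15.4], 0.5]]}}

```text
time: 3.97
eef_pos: [0.568, -0.0402, 0.1518]
tool_rot: [[-0.211, -0.978, -0.001], [-0.978, 0.211, 0.0], [-0.0, 0.001, -1.0]]
contact_force: [2.3, -0.1, -3.5]
width: 0.0109
finger_force: 60.1
```

Call:
{"method": "step_arm", "body": {"moves": [[[0.4, 4, 0], [0, 0, 0], 0.5], [[0.8, 8, 0], [0, 0, 0], 0.5], [[0.9, 10.5, 0], [0, 0, 0], 0.5], [[0.9, 11.5, 0], [0, 0, 0], 0.5], [[0.9, 11.5, 0], [0, 0, 0], 0.5]]}}

```text
time: 4.38
eef_pos: [0.5763, 0.0754, 0.1513]
tool_rot: [[-0.204, -0.979, -0.002], [-0.979, 0.204, 0.0], [0.0, 0.002, -1.0]]
contact_force: [0.3, -0.2, -3.0]
width: 0.011
finger_force: 60.1
```

Call:
{"method": "step_arm", "body": {"moves": [[[0, 0, 0], [0, 0, 0], 0.5], [[0, 0, 0], [0, 0, 0], 0.5]]}}

```text
time: 4.55
eef_pos: [0.5765, 0.072, 0.1517]
tool_rot: [[-0.207, -0.978, -0.001], [-0.978, 0.207, -0.0], [0.001, 0.001, -1.0]]
contact_force: [-0.0, -0.3, -3.1]
width: 0.0108
finger_force: 60.1
```

```bash
cat > c.py <<'E'
from m import *
s=env.read_state(); print(s["eef_pos"],s["tool_rot"][:,1],s["contact_force"],s["width"])
for n in("scene","top"):
    i,P=cam(n); hsv=cv2.cvtColor(i,cv2.COLOR_RGB2HSV)
    b=(cv2.inRange(hsv,(105,110,20),(130,255,255))>0)&(P[...,1]>-.02)&(P[...,1]<.2)&(P[...,0]>.35)
    p=P[b]; 
    if len(p)<50: print(n,"few",len(p)); continue
    zt=np.percentile(p[:,2],85); t=p[abs(p[:,2]-zt)<.006]; print(n,len(t),zt,rect(t))
    save(n+"_%d.png"%(s["time"]*100),i[130:360,130:480] if n=="scene" else i[150:400,150:400],2)
E
python3 c.py
```

```text
[0.57650076 0.07199291 0.15168838] [-9.78246076e-01  2.07446051e-01  8.65886066e-04] [-0.01611209 -0.25122587 -3.05971169] 0.010824670982295878
scene 88 0.38222287418438977 (array([602.5,  88.3]), array([27.1, 82.1]), 31.1)
top 487 0.14373552547854396 (array([571. ,  56.4]), array([28.4, 75.5]), 78.3)
```

Call:
{"method": "step_arm", "body": {"moves": [[[0, 0, -3], [0, 0, 0], 0.5], [[0, 0, -5.5], [0, 0, 0], 0.5], [[0, 0, -6.5], [0, 0, 0], 0.5], [[0, 0, -7], [0, 0, 0], 0.5], [[0, 0, -7], [0, 0, 0], 0.5]]}}

```text
time: 5.07
eef_pos: [0.5766, 0.0722, 0.0814]
tool_rot: [[-0.207, -0.978, -0.001], [-0.978, 0.207, -0.001], [0.001, 0.001, -1.0]]
contact_force: [-0.6, -1.5, -2.9]
width: 0.0103
finger_force: 60.0
```

Call:
{"method": "step_arm", "body": {"moves": [[[0, 0, -0.1], [0, 0, 0], 0.5], [[0, 0, -0.2], [0, 0, 0], 0.5], [[0, 0, -0.3], [0, 0, 0], 0.5], [[0, 0, -0.3], [0, 0, 0], 0.5]]}}

```text
time: 5.4
eef_pos: [0.5773, 0.0731, 0.0796]
tool_rot: [[-0.207, -0.978, 0.001], [-0.978, 0.207, 0.0], [-0.001, -0.001, -1.0]]
contact_force: [-0.5, -0.1, -2.6]
width: 0.0108
finger_force: 60.0
```

Call:
{"method": "step_arm", "body": {"moves": [[[0, 0, -0.1], [0, 0, 0], 0.5], [[0, 0, -0.1], [0, 0, 0], 0.5], [[0, 0, -0.1], [0, 0, 0], 0.5], [[0, 0, -0.1], [0, 0, 0], 0.5]]}}

```text
time: 5.73
eef_pos: [0.5774, 0.0731, 0.0794]
tool_rot: [[-0.206, -0.978, 0.002], [-0.978, 0.206, 0.0], [-0.001, -0.002, -1.0]]
contact_force: [-3.7, 1.2, 6.5]
width: 0.0108
finger_force: 61.3
```

```bash
python3 c.py
```

```text
[0.57735225 0.07310668 0.07936262] [-0.97849651  0.20625613 -0.0017264 ] [-3.71242615  1.22832366  6.52178836] 0.010827859356100273
scene 56 0.34473406754922287 (array([601.2,  87.8]), array([30.7, 84.5]), 30.1)
top 379 0.07129284968312774 (array([571.8,  57.5]), array([27., 75.]), 78.6)
```

The cover is down on the ledge (about 9 N of contact), level and in line. Now I'll ease the push and slide.

Call:
{"method": "step_arm", "body": {"moves": [[[0, 0, 0.05], [0, 0, 0], 0.5], [[-1, 0.23, 0.05], [0, 0, 0], 0.5], [[-2.5, 0.58, 0.05], [0, 0, 0], 0.5], [[-4, 0.93, 0.05], [0, 0, 0], 0.5], [[-5.5, 1.28, 0.05], [0, 0, 0], 0.5]]}}

```text
time: 6.25
eef_pos: [0.523, 0.0861, 0.0793]
tool_rot: [[-0.206, -0.978, 0.004], [-0.978, 0.206, 0.0], [-0.001, -0.004, -1.0]]
contact_force: [1.6, 0.4, 0.0]
width: 0.0108
finger_force: 60.6
```

Call:
{"method": "step_arm", "body": {"moves": [[[-1, 0.24, 0.02], [0, 0, 0], 0.5], [[-1.5, 0.35, 0.02], [0, 0, 0], 0.5], [[-1.5, 0.35, 0.02], [0, 0, 0], 0.5], [[-1.5, 0.35, 0.02], [0, 0, 0], 0.5]]}}

```text
time: 6.58
eef_pos: [0.5064, 0.0897, 0.0793]
tool_rot: [[-0.206, -0.978, -0.001], [-0.978, 0.206, 0.001], [-0.0, 0.001, -1.0]]
contact_force: [-6.2, 1.4, 7.0]
width: 0.0105
finger_force: 61.8
```

```bash
python3 c.py
```

```text
[0.50637068 0.08966474 0.0793178 ] [-9.78487412e-01  2.06304602e-01  8.92272648e-04] [-6.19158386  1.4422061   7.0428132 ] 0.010516201554890359
scene 75 0.34772488256394035 (array([531.5, 104.8]), array([31.6, 85.4]), 31.1)
top 364 0.07086010314663815 (array([498.3,  66.5]), array([25.8, 78.9]), 66.5)
```

Call:
{"method": "step_arm", "body": {"moves": [[[-0.6, 0.14, 0.03], [0, 0, 0], 0.5], [[-1.2, 0.28, 0.04], [0, 0, 0], 0.5], [[-1.5, 0.35, 0.06], [0, 0, 0], 0.5], [[-1.8, 0.42, 0.06], [0, 0, 0], 0.5], [[-1.8, 0.42, 0.06], [0, 0, 0], 0.5]]}}

```text
time: 7.1
eef_pos: [0.4872, 0.0933, 0.0783]
tool_rot: [[-0.207, -0.978, -0.003], [-0.978, 0.207, -0.0], [0.001, 0.003, -1.0]]
contact_force: [1.0, -0.5, -3.6]
width: 0.0104
finger_force: 60.1
```

```bash
python3 c.py; ls pics
```

```text
[0.4871992  0.09326473 0.07827705] [-0.97833674  0.20700179  0.00273445] [ 1.04217368 -0.51390618 -3.60078329] 0.010380702067421744
scene 76 0.3469485468691571 (array([510.5, 107.2]), array([37. , 88.1]), 30.7)
top 386 0.06963701752038019 (array([481.9,  72.3]), array([24.3, 78.4]), 71.3)
crop.png
lift.png
pre.png
scene1.png
scene_455.png
scene_573.png
scene_658.png
scene_710.png
top1.png
top_455.png
top_573.png
top_658.png
top_710.png
```

Call:
{"method": "step_arm", "body": {"moves": [[[-0.4, 0.1, 0], [0, 0, 0], 0.5], [[-0.4, 0.1, -0.1], [0, 0, 0], 0.5], [[-0.4, 0.1, -0.2], [0, 0, 0], 0.5], [[-0.4, 0.1, -0.3], [0, 0, 0], 0.5], [[-0.4, 0.1, -0.3], [0, 0, 0], 0.5]]}}

```text
time: 7.62
eef_pos: [0.4847, 0.0944, 0.0759]
tool_rot: [[-0.207, -0.978, -0.001], [-0.978, 0.207, -0.0], [0.0, 0.001, -1.0]]
contact_force: [0.6, -1.0, -2.4]
width: 0.0107
finger_force: 60.1
```

The underside is already about 2 mm below the pin tip with no upward force, so the pin is in the pocket. Continuing down.

Call:
{"method": "step_arm", "body": {"moves": [[[-0.1, 0, -0.15], [0, 0, 0], 0.5], [[-0.1, 0, -0.3], [0, 0, 0], 0.5], [[-0.1, 0, -0.45], [0, 0, 0], 0.5], [[-0.1, 0, -0.45], [0, 0, 0], 0.5]]}}

```text
time: 7.95
eef_pos: [0.4836, 0.0944, 0.0713]
tool_rot: [[-0.207, -0.978, -0.001], [-0.978, 0.207, -0.0], [0.0, 0.001, -1.0]]
contact_force: [0.1, -0.0, -2.8]
width: 0.0105
finger_force: 60.1
```

Call:
{"method": "step_arm", "body": {"moves": [[[0, 0, -0.15], [0, 0, 0], 0.5], [[0, 0, -0.3], [0, 0, 0], 0.5], [[0, 0, -0.4], [0, 0, 0], 0.5], [[0, 0, -0.4], [0, 0, 0], 0.5], [[0, 0, -0.4], [0, 0, 0], 0.5]]}}

```text
time: 8.37
eef_pos: [0.4838, 0.0944, 0.0677]
tool_rot: [[-0.207, -0.978, -0.0], [-0.978, 0.207, -0.0], [0.0, 0.0, -1.0]]
contact_force: [-0.1, 0.8, -3.5]
width: 0.0108
finger_force: 60.3
```

Call:
{"method": "step_arm", "body": {"moves": [[[0, 0, -0.3], [0, 0, 0], 0.5], [[0, 0, -0.5], [0, 0, 0], 0.5], [[0, 0, -0.6], [0, 0, 0], 0.5], [[0, 0, -0.6], [0, 0, 0], 0.5], [[0, 0, -0.6], [0, 0, 0], 0.5]]}}

```text
time: 8.78
eef_pos: [0.4841, 0.0945, 0.0625]
tool_rot: [[-0.206, -0.978, 0.001], [-0.978, 0.206, 0.0], [-0.0, -0.001, -1.0]]
contact_force: [-2.9, 1.0, 5.8]
width: 0.0108
finger_force: 61.4
```

Call:
{"method": "step_arm", "body": {"moves": [[[0, 0, -0.1], [0, 0, 0], 0.5], [[0, 0, -0.2], [0, 0, 0], 0.5], [[0, 0, -0.25], [0, 0, 0], 0.5], [[0, 0, -0.25], [0, 0, 0], 0.5], [[0, 0, -0.25], [0, 0, 0], 0.5]]}}

```text
time: 9.2
eef_pos: [0.4842, 0.0945, 0.0613]
tool_rot: [[-0.206, -0.979, 0.002], [-0.979, 0.206, -0.0], [-0.0, -0.002, -1.0]]
contact_force: [-7.1, -0.4, 15.3]
width: 0.011
finger_force: 62.9
```

Call:
{"method": "step_arm", "body": {"moves": [[[0, 0, 0], [0, 0, 0], 0.5], [[0, 0, 0], [0, 0, 0], 0.5], [[0, 0, 0], [0, 0, 0], 0.5]]}}

```text
time: 9.45
eef_pos: [0.4842, 0.0945, 0.0613]
tool_rot: [[-0.206, -0.979, 0.002], [-0.979, 0.206, -0.0], [-0.0, -0.002, -1.0]]
contact_force: [-7.5, -0.3, 16.1]
width: 0.0109
finger_force: 62.9
```

```bash
python3 c.py; ls pics
```

```text
[0.48418519 0.09445892 0.06125729] [-0.97855509  0.20597933 -0.00156798] [-7.46269891 -0.31918036 16.05397866] 0.010888040884172917
scene 69 0.32387577817437024 (array([509.1, 107.4]), array([31.9, 85.5]), 26.2)
top 354 0.052440144363061485 (array([477.9,  72.7]), array([24.5, 77.6]), 70.8)
crop.png
lift.png
pre.png
scene1.png
scene_455.png
scene_573.png
scene_658.png
scene_710.png
scene_944.png
top1.png
top_455.png
top_573.png
top_658.png
top_710.png
top_944.png
```

View pics/scene_944.png

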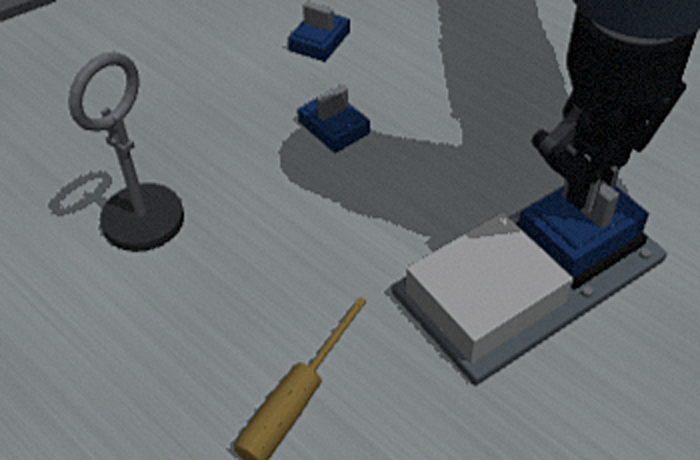

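The cover is seated level beyond the ledge (585,230) on the black seat and still gripped. The clip stand (140,215) and screwdriver (300,380) look undisturbed. Handing in.

```bash
python3 -c "
from workcell import env; print(env.sign_off())"
```

```text
the job is handed in; nothing more can be done
None
```

I handed the job in with the cover over the pin, still gripped by its fin and pressed down about 6 mm, which is the seat's full travel, with about 16 N at the wrist; sign-off returned no verdict.

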